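Grease the due feed-roller bearing

TASK

One of these two feed-roller bearings is due for grease: the one with the stack of white round-ended tags behind it (the stack of rectangular plates marks the other). Pick up the grease coupler, press it squarely over that bearing's leaning nipple until the spring head snaps down, and finish while still holding the coupler pressed home against the spring. Do not press the other nipple, and leave both stacks where they are.

Things in the scene. Friction and masses are not known exactly. Their poses are not given: they have to be found in the camera images.
- coupler: Loose round metal grease coupler, about 0.22 kg, 88 mm tall, standing on the bench mouth down. Skirt: diameter 40 mm, 0 to 32 mm up, with a bore of diameter 22 mm, 16 mm deep, open below. Above it a round grip of diameter 26 mm, 32 to 88 mm up; fingertips may rest on the shoulder at 32 mm. Origin: centre of the mouth; own z runs up the grip. Its yaw does not matter.
- coupler_seat (a point): Centre of the floor of the coupler's bore, 16 mm above its mouth: this flat floor rests on the nipple's head; axes as the coupler's.
- bearing_a: Fixed grey pillow-block bearing: base 130 (own x) x 42 (y) x 14 mm, round housing of radius 32 mm, 36 mm wide, about its shaft (own y, 38 mm up); black roller of diameter 36 mm, 25 to 73 mm along own +y. Its nipple leans 25 degrees from vertical towards own -x (towards the robot within 0.5 rad). Origin: centre of the underside, on the bench; z up. On the robot's left.
- bearing_b: Fixed grey pillow-block bearing: base 130 (own x) x 42 (y) x 14 mm, round housing of radius 32 mm, 36 mm wide, about its shaft (own y, 38 mm up); black roller of diameter 36 mm, 25 to 73 mm along own +y. Its nipple leans 25 degrees from vertical towards own -x (towards the robot within 0.5 rad). Origin: centre of the underside, on the bench; z up. On the robot's right.
- nipple_a (a point): Grease nipple of bearing_a: centre of the flat top of its brass head, moving with it; own z points out along the leaning axis, pressing goes along -z. At rest 28 mm to the bearing's own -x and 99 mm above the bench. Head: diameter 18 mm, 12 mm high, top edge bevelled to an 11 mm flat. Below it 15 mm of 12 mm stem, then a 24 mm boss.
- nipple_b (a point): Grease nipple of bearing_b: centre of the flat top of its brass head, moving with it; own z points out along the leaning axis, pressing goes along -z. At rest 28 mm to the bearing's own -x and 99 mm above the bench. Head: diameter 18 mm, 12 mm high, top edge bevelled to an 11 mm flat. Below it 15 mm of 12 mm stem, then a 24 mm boss.
- head_a (a joint): How far the spring head of nipple_a is pressed in: 0 = up (at rest), 0.008 m = stop. It is sprung over centre: it stays up until pushed with about 10 N, then snaps down to the stop, where it still pushes back with about 4.4 N. It always springs back up when let go.
- head_b (a joint): How far the spring head of nipple_b is pressed in: 0 = up (at rest), 0.008 m = stop. It is sprung over centre: it stays up until pushed with about 10 N, then snaps down to the stop, where it still pushes back with about 4.4 N. It always springs back up when let go.
- tags: Stack of white tags 63 x 56 mm, 40 mm high, one end half-round, with four small holes in the top. Loose, about 0.25 kg. Stands about 125 mm behind (on the far side of, own +x) the bearing that is due. Origin: under the stack, 38 mm from the tip of the round end.
- plates: Stack of grey rectangular plates 86 x 52 mm, 18 mm high. Loose, about 0.25 kg. Lies about 125 mm behind the bearing that is not due. Origin: centre of the underside.
Things that resemble listed ones, but are neither listed nor needed, are in the scene too. What is shaped like the coupler but purple or turquoise is not meant.

How it is judged:
By the outcome, as a careful person would: the job done as asked, in the order asked, and still so for the second after the job is handed in, while the arm keeps its last pose, push and grip.
It also fails if it takes over 48 s, if anything falls off the work surface, if the arm or the gripper's body presses on something with over 40 N, if the wrist force passes 120 N, or if a joint passes its speed limit or range.

ROBOT

A 6-joint arm with a two-finger parallel gripper is mounted at the origin on the work surface. World frame = base frame: x ahead of the robot, y to its left, z up, the work surface at z = 0. Lengths are in mm, angles in rad, forces in N, time in s.
With the tool pointing down it reaches from about 425 to 1125 mm from the base axis. Payload 14.9 kg.
Tool frame: the origin (TCP) lies on the centre line of the jaws, within the pads' length; the fingertips stand manip.tip_reach ahead of it and the grasp point (between the pads) lies 3 mm ahead of it (manip.tip_reach is the distance from the TCP to the fingertips, in mm); z points along the fingers, y is the line along which they close (so a half turn about z gives the same grasp; the last joint's range is limited). The gripper opens to 91 mm and grips with 3 to 60 N. Pads are 32 mm wide; open, the fingers measure 118 mm over their backs; the gripper's body (76 mm by 178 mm) begins 60 mm behind the grasp point.
Start: joints at [-1.367, 0.379, 1.734, -0, 1.028, -0.033], TCP at [164.21, -680.48, 235.932] pointing down, gripper open.
Joint ranges: [-2.77, 2.77], [-0.74, 2.19], [0, 2.66], [-1.06, 4.2], [0.31, 2.87], [-3.08, 3.08]. Speed limits (rad/s): [1.89, 1.89, 2.39, 3.14, 3.14, 3.14].

INTERFACE

Orientations are given as a unit quaternion [x, y, z, w].
In Python, from station import manip gives the robot as it stands.
- The arm moves only by the tool move_arm, never from a script. Its argument "rows" is one flat list of numbers, 6 for each row, row after row: the shift along the tool's x, y, z normalised to -1 to 1, where 1 is 15 cm, then the turn, a rotation vector about the tool's x, y, z normalised to -1 to 1, where 1 is pi rad. In form: [x, y, z, ax, ay, az, x, y, z, ax, ay, az, ...]. A call has 1 to 5 rows; each row shifts and turns the commanded pose from where the row before left it, along the tool's axes as they then stand; what a row does not reach is not made up. A row lasts 1/12 s, in which the tool goes at most 41.7 mm and 7.16 degrees, less where a joint would pass 70% of its speed; a pose out of reach is approached as far as the arm can. A call with a number of a shift or a turn outside -1 to 1 is refused whole. A call with a gripper value outside its range is refused whole. "claw" is the closure, from 0 (fully open) to 1 (shut), set as the call begins (left out, the last holds). The fingers move at their own pace and stop on an object; "squeeze" is the grip in N (left out, the last holds). Time passes only in rows, so rows that do not move let the fingers close. It gives the time, the measured TCP pose, the force, the opening and the grip force at its end, in the units of the state.
- manip.observe(): the state, without advancing time (a new reading comes with each control period).
- manip.get_image(name): name is "side" or "top" or "wrist"; returns a dict with "img" (400x640x3 uint8, red, green, blue), "fovy" (degrees; the focal length in pixels is half the picture's height over the tangent of half this angle, whatever the lens; pixels are square), "cx", "cy" (the principal point, pixels), "xyz" and "rotation" of the camera in the world. Camera axes: x right, y down, z forward; pixel columns grow to the right and rows downward; lengths in mm; the calibration is good to about 2 mm. A picture is of the moment at which its call begins. There is no depth.
- manip.sign_off(): hands the job in; it is judged then, once.
The state is a dict: "time_s": time; "joints": joint angles; "joint_velocities": joint speeds; "joint_efforts": joint torques, N m; "eef_pos": TCP position; "orientation": TCP orientation; "ft_force": force on the tool from outside, world axes, zero at the start; "ft_torque": the same for the moment, N m; "gripper_width": finger opening in mm; "gripper_force": force on a finger pad.
Only numpy, scipy, OpenCV 4.12 (cv2) and the standard library are available. Lean on these libraries where they do the work, as an engineer would, in place of code of your own. Each camera call takes 0.05 s, during which the arm holds its last target. There are 200 camera calls.

## Working session

There is one attempt and no reset: what is moved stays moved. The work goes in short steps, Python scripts to look and compute and a tool call to move; the robot and the scene stay as the last step left them, time stands still between calls to the robot, and variables do not carry over. Pictures are saved under pics/ and viewed, at most 10 in all, crops included, and the job is handed in when it is done.

Besides the shell and the picture viewer there is one more tool, called after "Emit:" as name(argument=value, ...) on one line, values as JSON. move_arm: Moves the arm, as the interface text tells. Scaled input: -1 to 1 covers 15 cm each way for a shift and pi rad each way for a turn. Its arguments: {"type":"object","properties":{"rows":{"type":"array"},"claw":{"type":"number"},"squeeze":{"type":"number"}},"required":["rows"]}

```bash
mkdir -p pics; ls
cat > h.py <<'E'
import numpy as np,cv2,json
from scipy.spatial.transform import Rotation as R
from station import manip
def snap(n,f):
    d=manip.get_image(n); cv2.imwrite(f'pics/{f}.png',d['img'][:,:,::-1]); 
    np.savez(f'pics/{f}.npz',**d); return d
def cam(d):
    f=200/np.tan(np.radians(float(d['fovy']))/2); M=np.array(d['rotation'],float)
    if M.shape!=(3,3): M=R.from_quat(M.ravel()).as_matrix()
    return f,float(d['cx']),float(d['cy']),np.array(d['xyz'],float),M
def ray(d,u,v):
    f,cx,cy,c,M=cam(d); return c,M@np.array([(u-cx)/f,(v-cy)/f,1])
def at(d,u,v,z):
    c,r=ray(d,u,v); return c+r*(z-c[2])/r[2]
def proj(d,p):
    f,cx,cy,c,M=cam(d); q=M.T@(np.array(p,float)-c); return np.array([cx+f*q[0]/q[2],cy+f*q[1]/q[2]])
E
python3 - <<'E'
from h import *
for n in('side','top'):
    d=snap(n,n+'0'); print(n,d['fovy'],d['cx'],d['cy'],d['xyz'],d['rotation'])
print(manip.tip_reach,manip.observe())
E
```

```text
pics
side 44.16182219083339 325.56894072358705 200.55446396629736 [169.59385922 567.95618946 760.58234607] [-0.25307735  0.88789852 -0.36769811  0.11129322]
top 47.00331478288033 314.781038000825 199.42785059208657 [ 362.02772252  -10.74348573 1055.16691194] [ 0.71159758 -0.69546761  0.06994173 -0.07114655]
22.0 {'time_s': 0.1, 'joints': array([-1.36728713e+00,  3.79402164e-01,  1.73469183e+00, -1.05829695e-05,
        1.02849191e+00, -3.32927306e-02]), 'joint_velocities': array([-1.83996472e-05, -1.18290845e-03, -2.00256979e-03, -4.82826466e-05,
        1.98158951e-03,  7.10461208e-04]), 'joint_efforts': array([-5.37807518e-04, -7.65035892e+01, -4.35292983e+01,  6.51740609e-02,
        3.97880108e-02,  2.22172275e-05]), 'eef_pos': array([ 164.14931667, -680.15372534,  235.33677015]), 'orientation': array([ 9.92998345e-01,  1.18127218e-01, -4.67301473e-05, -4.94439536e-04]), 'ft_force': array([ 0.45238324, -0.08693997, -0.26154305]), 'ft_torque': array([-0.00986698, -0.01217215, -0.00381832]), 'gripper_force': 0.0, 'gripper_width': 91.37955943161194}
```

View pics/top0.png

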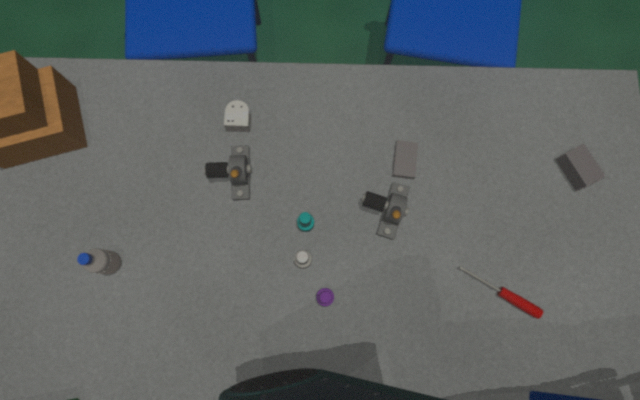

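View pics/side0.png

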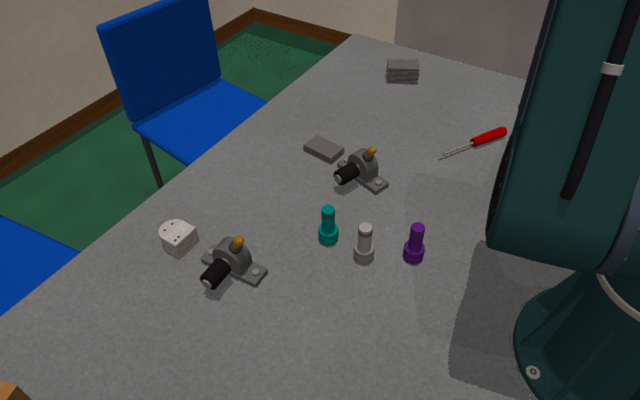

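The top view has three coupler shapes: turquoise (305,221), metal grey-white (303,259) and purple (325,297). The grey-white one fits. The round-ended white stack with holes is at (237,115), behind the left bearing (nipple at 235,173), so bearing_a is due. I'll confirm both in an enlarged crop.

Run:
```python
import cv2,numpy as np
t=cv2.imread('pics/top0.png');s=cv2.imread('pics/side0.png')
def c(i,x,y,w,h,k): return cv2.resize(i[y:y+h,x:x+w],None,fx=k,fy=k,interpolation=cv2.INTER_CUBIC)
A=c(t,200,90,60,115,5)   # 300x575
B=c(t,275,205,50,70,5) #250x350
C=c(s,190,215,90,80,5)[:400,:]
C=c(s,195,225,80,72,3)
canvas=np.zeros((600,800,3),np.uint8)
canvas[:575,:300]=A;canvas[:350,300:550]=B;canvas[350:566,300:540]=C
D=c(s,345,215,40,55,6);canvas[:330,555:795]=D
cv2.imwrite('pics/crop.png',canvas)
```

```text
(no output)
```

View pics/crop.png

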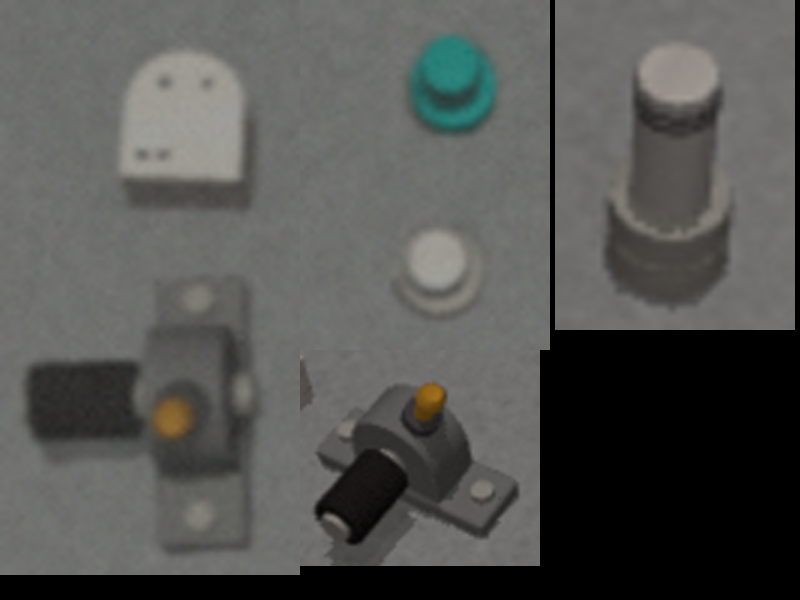

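The crop confirms it: the metal coupler and the half-round tag stack behind bearing_a. Next I'll measure the positions.

```bash
cat >> h.py <<'E'
def tri(*obs):
    A=0;b=0;L=[]
    for d,u,v in obs:
        c,r=ray(d,u,v); r=r/np.linalg.norm(r); P=np.eye(3)-np.outer(r,r); A=A+P;b=b+P@c;L.append((c,P))
    x=np.linalg.solve(A,b); return x,[np.linalg.norm(P@(x-c)) for c,P in L]
def brass(d,box):
    x,y,w,h=box; i=d['img'][y:y+h,x:x+w].astype(int); m=(i[...,0]-i[...,2]>50)&(i[...,0]>90)
    v,u=np.nonzero(m); return u.mean()+x,v.mean()+y,len(u)
E
python3 - <<'E'
from h import *
t=np.load('pics/top0.npz');s=np.load('pics/side0.npz')
a=brass(t,(200,140,70,60));b=brass(s,(200,220,70,60));print(a,b)
print('nip head mid',tri((t,*a[:2]),(s,*b[:2])))
print('coupler top',tri((t,302,256.6),(s,365.3,227.9)),at(t,302,256.6,88),at(s,365.3,227.9,88))
b1=at(t,239.4,149,15);b2=at(t,239.6,192.6,15);print(b1,b2,(b1+b2)/2)
E
```

```text
(np.float64(233.925), np.float64(173.2), 40) (np.float64(237.83823529411765), np.float64(240.0735294117647), 68)
nip head mid (array([611.47759006, 169.40415093,  94.05845672]), [np.float64(1.1893703904431339), np.float64(1.1893703904431183)])
coupler top (array([436.45962309,  17.58662776,  84.32625646]), [np.float64(0.9972971145729697), np.float64(0.9972971145730334)]) [435.24630217  17.12507014  88.        ] [435.96565805  20.86281542  88.        ]
[689.98645113 174.07548323  15.        ] [584.81488686 167.78044816  15.        ] [637.400669  170.9279657  15.       ]
```

```bash
cat >> h.py <<'E'
def plan(p,Rt,maxmm=40,frm=None):
    o=manip.observe(); p0,R0=(o['eef_pos'],R.from_quat(o['orientation'])) if frm is None else frm
    p=np.array(p,float); w=(R0.inv()*Rt).as_rotvec()
    n=max(1,int(np.ceil(max(np.linalg.norm(p-p0)/maxmm,np.degrees(np.linalg.norm(w))/6.8))))
    for k in range(n):
        Rk=R0*R.from_rotvec(w*k/n); print(k,np.round(np.r_[Rk.inv().apply((p-p0)/n)/150,w/n/np.pi],3).tolist())
    return p,Rt
def tool(yaw,tilt):  # tool z = -(axis leaning tilt towards -x of yaw); tool x ~ own x
    return R.from_euler('z',yaw)*R.from_euler('y',-tilt)*R.from_rotvec([np.pi,0,0])
E
python3 - <<'E'
from h import *
print(tool(0.06,np.radians(25)).apply([0,0,1]))
q=plan((330,-300,235),tool(0,0)); plan((436,18.5,190),tool(0,0),frm=q)
E
```

```text
[ 0.42185778  0.02534188 -0.90630779]
0 [0.152, -0.2, 0.0, -0.0, 0.0, 0.007]
1 [0.147, -0.204, 0.0, -0.0, 0.0, 0.007]
2 [0.143, -0.207, 0.0, -0.0, 0.0, 0.007]
3 [0.139, -0.21, 0.0, -0.0, 0.0, 0.007]
4 [0.134, -0.213, 0.0, -0.0, 0.0, 0.007]
5 [0.129, -0.216, 0.0, -0.0, 0.0, 0.007]
6 [0.125, -0.218, 0.0, -0.0, 0.0, 0.007]
7 [0.12, -0.221, 0.0, -0.0, 0.0, 0.007]
8 [0.115, -0.223, 0.0, -0.0, 0.0, 0.007]
9 [0.11, -0.226, 0.0, -0.0, 0.0, 0.007]
10 [0.105, -0.228, 0.0, -0.0, 0.0, 0.007]
0 [0.079, -0.236, 0.033, 0.0, 0.0, 0.0]
1 [0.079, -0.236, 0.033, 0.0, 0.0, 0.0]
2 [0.079, -0.236, 0.033, 0.0, 0.0, 0.0]
3 [0.079, -0.236, 0.033, 0.0, 0.0, 0.0]
4 [0.079, -0.236, 0.033, 0.0, 0.0, 0.0]
5 [0.079, -0.236, 0.033, 0.0, 0.0, 0.0]
6 [0.079, -0.236, 0.033, 0.0, 0.0, 0.0]
7 [0.079, -0.236, 0.033, 0.0, 0.0, 0.0]
8 [0.079, -0.236, 0.033, 0.0, 0.0, 0.0]
```

Emit:
move_arm(rows=[0.15,-0.2,0,0,0,0.007,0.15,-0.2,0,0,0,0.007,0.14,-0.21,0,0,0,0.007,0.14,-0.21,0,0,0,0.007,0.13,-0.21,0,0,0,0.007], claw=0)

```text
time_s: 0.52
eef_pos: [239.4, -506.4, 235.5]
orientation: [0.998, 0.063, -0.0, -0.0]
ft_force: [0.6, -0.7, 1.0]
gripper_width: 91.0
gripper_force: 0.0
```

Emit:
move_arm(rows=[0.13,-0.22,0,0,0,0.007,0.125,-0.22,0,0,0,0.007,0.12,-0.22,0,0,0,0.007,0.115,-0.22,0,0,0,0.007,0.11,-0.23,0,0,0,0.007])

```text
time_s: 0.93
eef_pos: [315.3, -333.2, 235.8]
orientation: [1.0, 0.008, -0.0, -0.0]
ft_force: [0.6, -0.3, 0.6]
gripper_width: 91.0
gripper_force: 0.0
```

Run:
```python
from h import *
o=manip.observe();print(o['time_s'],o['eef_pos'],o['orientation'],o['joints'])
plan((436,18.5,190),tool(0,0))
```

```text
0.9333 [ 315.27028726 -333.19586709  235.83500961] [ 9.99970588e-01  7.66966030e-03 -2.36071945e-06 -6.70647850e-06] [-8.63853366e-01 -1.44365528e-02  2.20879765e+00  6.18376462e-06
  9.47244859e-01  6.91599879e-01]
0 [0.084, -0.233, 0.031, -0.0, 0.0, 0.0]
1 [0.084, -0.233, 0.031, -0.0, 0.0, 0.0]
2 [0.083, -0.233, 0.031, -0.0, 0.0, 0.0]
3 [0.083, -0.234, 0.031, -0.0, 0.0, 0.0]
4 [0.083, -0.234, 0.031, -0.0, 0.0, 0.0]
5 [0.082, -0.234, 0.031, -0.0, 0.0, 0.0]
6 [0.082, -0.234, 0.031, -0.0, 0.0, 0.0]
7 [0.082, -0.234, 0.031, -0.0, 0.0, 0.0]
8 [0.081, -0.234, 0.031, -0.0, 0.0, 0.0]
9 [0.081, -0.234, 0.031, -0.0, 0.0, 0.0]
```

Emit:
move_arm(rows=[0.083,-0.23,0.02,0,0,0.001,0.083,-0.23,0.02,0,0,0,0.083,-0.23,0.02,0,0,0,0.083,-0.23,0.02,0,0,0,0.083,-0.23,0.02,0,0,0])

```text
time_s: 1.35
eef_pos: [374.9, -159.8, 220.9]
orientation: [1.0, 0.007, 0.0, 0.0]
ft_force: [0.8, -0.5, 0.0]
gripper_width: 91.0
gripper_force: 0.0
```

Emit:
move_arm(rows=[0.083,-0.23,0.02,0,0,0,0.083,-0.23,0.02,0,0,0,0.083,-0.23,0.02,0,0,0,0.08,-0.23,0.02,0,0,0,0,0,0,0,0,0])

```text
time_s: 1.77
eef_pos: [423.2, -18.5, 208.6]
orientation: [1.0, 0.009, -0.0, -0.0]
ft_force: [0.1, -0.1, -0.0]
gripper_width: 91.4
gripper_force: 0.0
```

Run:
```python
from h import *
d=snap('wrist','w1');o=manip.observe();print(o['eef_pos'],d['xyz'],d['rotation'],d['fovy'])
print(proj(d,(436,18.5,88)),proj(d,(436,18.5,0)))
```

```text
[422.58711509 -20.3670535  208.62156971] [489.25083671 -18.08106261 357.51300642] [ 0.70890182 -0.69525593 -0.08312887  0.08465809] 71.21306060308025
[279.26711683 187.05023456] [288.36841602 173.97002889]
```

View pics/w1.png

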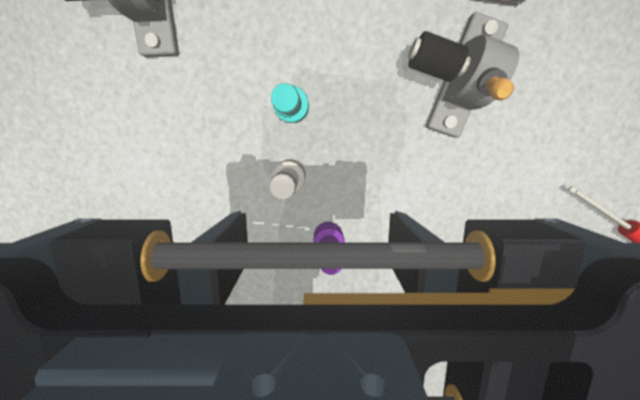

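The wrist view shows the metal coupler's top at about (283,185), the turquoise one at (288,97) and purple at (329,237). The prediction for the metal one was (279,187), so they agree.

Run:
```python
from h import *
t=np.load('pics/top0.npz');s=np.load('pics/side0.npz');w=np.load('pics/w1.npz')
print(at(w,283,185.5,88),tri((t,302,256.6),(s,365.3,227.9),(w,283,185.5)))
print('purple',at(t,325,295.5,88),'turq',at(t,305,217.5,88))
P=(436,19.3,120)
q=plan(P,tool(0,0)); plan((436,19.3,56),tool(0,0),frm=q,maxmm=20)
```

```text
[437.61944836  14.81932709  88.        ] (array([436.71998021,  16.53944313,  82.94599713]), [np.float64(1.3120236329633415), np.float64(1.2425959424778632), np.float64(1.0989277366539232)])
purple [356.6671992  -32.46874066  88.        ] turq [518.19301683  13.09199772  88.        ]
0 [0.032, -0.088, 0.197, -0.0, 0.0, 0.002]
1 [0.031, -0.088, 0.197, -0.0, 0.0, 0.002]
2 [0.03, -0.088, 0.197, -0.0, 0.0, 0.002]
0 [0.0, -0.0, 0.107, 0.0, 0.0, 0.0]
1 [0.0, -0.0, 0.107, 0.0, 0.0, 0.0]
2 [0.0, -0.0, 0.107, 0.0, 0.0, 0.0]
3 [0.0, -0.0, 0.107, 0.0, 0.0, 0.0]
```

Emit:
move_arm(rows=[0.03,-0.085,0,0,0,0.002,0.032,-0.085,0.1,0,0,0.002,0.03,-0.085,0.15,0,0,0.002,0,0,0.15,0,0,0,0,0,0.1,0,0,0])

```text
time_s: 2.23
eef_pos: [435.1, 15.2, 132.3]
orientation: [1.0, -0.002, -0.001, 0.0]
ft_force: [-0.5, 0.4, 0.0]
gripper_width: 91.2
gripper_force: 0.0
```

Emit:
move_arm(rows=[0,0,0,0,0,0,0,0,0,0,0,0])

```text
time_s: 2.4
eef_pos: [435.3, 14.8, 133.7]
orientation: [1.0, -0.003, -0.001, 0.0]
ft_force: [-0.7, -0.0, 0.7]
gripper_width: 91.1
gripper_force: 0.0
```

Run:
```python
from h import *
o=manip.observe();print(o['eef_pos'],o['orientation'],o['joints'])
snap('wrist','w2')
q=plan((436.5,17.5,56),tool(0,0),maxmm=16)
```

```text
[435.27519052  14.84624851 133.68985279] [ 9.99995165e-01 -2.96739137e-03 -9.30092540e-04  1.85727723e-05] [-1.93908782e-02  1.30262123e-01  2.29808420e+00 -1.03233394e-04
  7.15105658e-01  1.55741825e+00]
0 [0.001, -0.003, 0.105, 0.0, 0.0, -0.0]
1 [0.001, -0.003, 0.105, 0.0, 0.0, -0.0]
2 [0.001, -0.003, 0.105, 0.0, 0.0, -0.0]
3 [0.001, -0.003, 0.105, 0.0, 0.0, -0.0]
4 [0.001, -0.003, 0.105, 0.0, 0.0, -0.0]
```

View pics/w2.png

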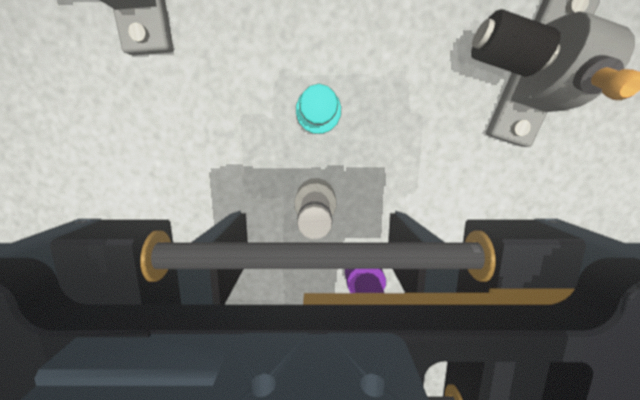

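Run:
```python
from h import *
w=np.load('pics/w2.npz');print(at(w,315,221,88))
```

```text
[438.09185848  15.78564986  88.        ]
```

Emit:
move_arm(rows=[0.001,-0.003,0.1,0,0,0,0.001,-0.003,0.1,0,0,0,0.001,-0.003,0.1,0,0,0,0.001,-0.003,0.1,0,0,0,0.001,-0.003,0.1,0,0,0])

```text
time_s: 2.87
eef_pos: [437.7, 17.3, 59.7]
orientation: [1.0, -0.003, 0.001, 0.0]
ft_force: [1.0, 0.4, -0.4]
gripper_width: 91.0
gripper_force: 0.0
```

Emit:
move_arm(rows=[0,0,0,0,0,0,0,0,0,0,0,0])

```text
time_s: 3.03
eef_pos: [436.9, 17.5, 59.7]
orientation: [1.0, -0.003, 0.0, 0.0]
ft_force: [0.1, 0.0, -0.4]
gripper_width: 91.3
gripper_force: 0.0
```

Emit:
move_arm(rows=[0,0,0.03,0,0,0,0,0,0,0,0,0])

```text
time_s: 3.2
eef_pos: [437.1, 17.6, 55.1]
orientation: [1.0, -0.003, 0.001, 0.0]
ft_force: [0.0, 0.1, -0.3]
gripper_width: 91.0
gripper_force: 0.0
```

Emit:
move_arm(rows=[0,0,0,0,0,0,0,0,0,0,0,0,0,0,0,0,0,0,0,0,0,0,0,0,0,0,0,0,0,0], claw=1, squeeze=40)

```text
time_s: 3.62
eef_pos: [436.6, 17.8, 54.6]
orientation: [1.0, -0.003, 0.0, -0.0]
ft_force: [-0.5, 0.1, -0.2]
gripper_width: 60.9
gripper_force: 0.0
```

Emit:
move_arm(rows=[0,0,0,0,0,0,0,0,0,0,0,0,0,0,0,0,0,0,0,0,0,0,0,0,0,0,0,0,0,0])

```text
time_s: 4.03
eef_pos: [436.6, 17.8, 54.4]
orientation: [1.0, -0.003, -0.0, -0.0]
ft_force: [0.4, 0.4, -0.1]
gripper_width: 27.4
gripper_force: 0.0
```

Emit:
move_arm(rows=[0,0,0,0,0,0,0,0,0,0,0,0,0,0,0,0,0,0])

```text
time_s: 4.28
eef_pos: [436.5, 17.8, 54.4]
orientation: [1.0, -0.003, -0.0, 0.0]
ft_force: [-0.1, -0.8, -1.3]
gripper_width: 25.3
gripper_force: 40.0
```

Emit:
move_arm(rows=[0,0,-0.06,0,0,0,0,0,-0.2,0,0,0,0,0,-0.25,0,0,0,0,0,-0.25,0,0,0,0,0,-0.14,0,0,0])

```text
time_s: 4.7
eef_pos: [437.4, 17.8, 193.5]
orientation: [1.0, -0.003, 0.002, -0.0]
ft_force: [2.1, -0.9, -1.5]
gripper_width: 25.3
gripper_force: 40.0
```

Run:
```python
from h import *
o=manip.observe();print(o['eef_pos'],o['orientation'],o['joints'],o['gripper_width'],o['gripper_force'])
n=-tool(.06,np.radians(25)).apply([0,0,1]); nip=np.array([609.4,169.3,99])
plan(nip+85*n,tool(.06,np.radians(25)),maxmm=28)
```

```text
[437.37711835  17.78286782 193.47723324] [ 9.99995306e-01 -2.55860042e-03  1.68564691e-03 -7.89244665e-06] [-1.26458098e-02  1.60310115e-02  2.27304256e+00  6.63236715e-05
  8.49148119e-01  1.56322400e+00] 25.327666623186854 39.99749958515167
0 [0.113, -0.125, 0.015, 0.001, 0.017, -0.003]
1 [0.113, -0.124, 0.021, 0.001, 0.017, -0.003]
2 [0.112, -0.123, 0.028, 0.001, 0.017, -0.003]
3 [0.112, -0.122, 0.034, 0.001, 0.017, -0.003]
4 [0.111, -0.121, 0.04, 0.001, 0.017, -0.003]
5 [0.109, -0.12, 0.046, 0.001, 0.017, -0.003]
6 [0.108, -0.119, 0.052, 0.001, 0.017, -0.003]
7 [0.106, -0.118, 0.058, 0.001, 0.017, -0.003]
```

Emit:
move_arm(rows=[0.11,-0.125,0.01,0.001,0.017,-0.003,0.11,-0.125,0.02,0.001,0.017,-0.003,0.11,-0.123,0.028,0.001,0.017,-0.003,0.11,-0.122,0.034,0.001,0.017,-0.003,0.11,-0.121,0.04,0.001,0.017,-0.003])

```text
time_s: 5.12
eef_pos: [520.3, 112.4, 179.8]
orientation: [0.991, 0.021, 0.135, -0.008]
ft_force: [1.4, -0.1, -1.3]
gripper_width: 25.4
gripper_force: 40.0
```

Emit:
move_arm(rows=[0.11,-0.12,0.046,0.001,0.017,-0.003,0.108,-0.119,0.05,0.001,0.017,-0.003,0.1,-0.11,0.05,0.001,0.017,-0.003,0,0,0,0,0,0,0,0,0,0,0,0])

```text
time_s: 5.53
eef_pos: [568.5, 166.9, 173.7]
orientation: [0.977, 0.035, 0.211, -0.012]
ft_force: [-0.8, -0.1, -1.7]
gripper_width: 25.3
gripper_force: 40.0
```

Run:
```python
from h import *
o=manip.observe();print(o['time_s'],o['eef_pos'],o['orientation'],o['joints'],R.from_quat(o['orientation']).apply([0,0,1]))
ims=[]
for n,p in(('side',(600,170,120)),('top',(600,170,120)),('wrist',(600,170,110))):
    d=snap(n,n+'3'); u,v=proj(d,p).astype(int); print(n,u,v)
    w=80 if n!='wrist' else 120; 
    x=min(max(u-w//2,0),640-w);y=min(max(v-w//2,0),400-w);print(x,y,w)
    ims.append(cv2.resize(d['img'][y:y+w,x:x+w,::-1],(400,400) if n!='top' else (400,200*2),interpolation=cv2.INTER_CUBIC))
c=np.zeros((400,800,3),np.uint8);c[:,:400]=ims[0];c[:,400:]=ims[1];
f=cv2.resize(cv2.imread('pics/wrist3.png'),(320,200))
cv2.imwrite('pics/pre.png',np.vstack([c,np.hstack([f,np.zeros((200,480,3),np.uint8)])]))
```

```text
5.5333 [568.53831715 166.92595862 173.69263602] [ 0.97671988  0.03546919  0.21123796 -0.01177872] [ 0.27812833  0.18316856  2.18575419 -0.21856764  0.36071805  1.9649034 ] [ 0.41180506  0.03799391 -0.91047957]
side 241 233
201 193 80
top 230 174
190 134 80
wrist 315 211
255 151 120
```

View pics/pre.png

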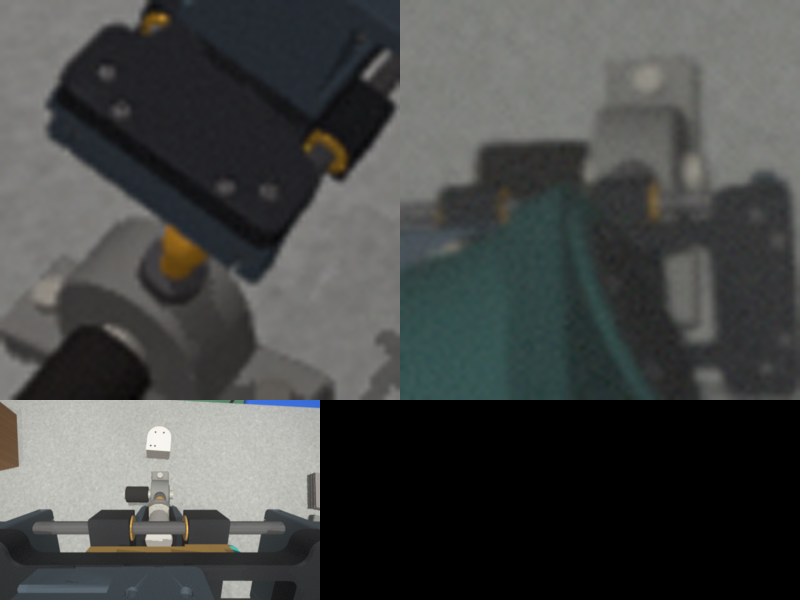

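The side view shows the brass head just below the fingers. But joint 5 is already at 0.361 (limit 0.31) and would drop further on the way down. I'll set the coupler down and regrip it with the tool pitched about 15° the other way, so that pressing needs only about 10° of tool tilt.

Run:
```python
from h import *
from scipy.optimize import least_squares
D=[(np.hypot(164.15,-680.15),235.34,.3794,1.7347),(np.hypot(315.27,-333.2),235.84,-.01444,2.2088),(np.hypot(435.28,14.85),133.69,.13026,2.29808),(np.hypot(437.38,17.78),193.48,.01603,2.27304)]
D=[(np.sqrt(r*r-23**2),z,a,b) for r,z,a,b in D]
def f(x):
    r0,z0,a,b=x
    return np.ravel([(r0+a*np.sin(q)+b*np.sin(q+p)-r,z0+a*np.cos(q)+b*np.cos(q+p)-z) for r,z,q,p in D])
s=least_squares(f,[50,300,600,600]);print(s.x,s.fun.round(2))
# tilted pose gives L
q,p=.18317,2.18575;r0,z0,a,b=s.x
print('implied vertical-tool tcp r,z at tilt pose',r0+a*np.sin(q)+b*np.sin(q+p),z0+a*np.cos(q)+b*np.cos(q+p))
plan((470,130,110),tool(0,0),maxmm=30)
```

```text
[-26.11388182  27.53772097 561.95924354 602.24646633] [-1.76  2.85 -3.46  1.93  6.   -4.4  -0.79 -0.39]
implied vertical-tool tcp r,z at tilt pose 496.6445982780134 148.85895129348756
0 [-0.158, 0.039, 0.022, -0.002, -0.027, 0.004]
1 [-0.155, 0.041, 0.035, -0.002, -0.027, 0.004]
2 [-0.151, 0.043, 0.048, -0.002, -0.027, 0.004]
3 [-0.145, 0.045, 0.061, -0.002, -0.027, 0.004]
4 [-0.139, 0.046, 0.074, -0.002, -0.027, 0.004]
```

Emit:
move_arm(rows=[-0.16,0.04,0,-0.002,-0.027,0.004,-0.155,0.04,0.03,-0.002,-0.027,0.004,-0.15,0.043,0.05,-0.002,-0.027,0.004,-0.145,0.045,0.06,-0.002,-0.027,0.004,-0.14,0.046,0.07,-0.002,-0.027,0.004])

```text
time_s: 6.1
eef_pos: [467.8, 129.3, 114.1]
orientation: [1.0, 0.002, -0.0, 0.004]
ft_force: [-0.3, -0.5, -2.3]
gripper_width: 25.3
gripper_force: 40.0
```

Emit:
move_arm(rows=[0,0,0,0,0,0,0,0,0,0,0,0])

```text
time_s: 6.27
eef_pos: [469.0, 129.5, 113.9]
orientation: [1.0, 0.002, 0.003, 0.004]
ft_force: [0.2, 0.3, -1.5]
gripper_width: 25.5
gripper_force: 40.0
```

Run:
```python
from h import *
o=manip.observe();print(o['eef_pos'],R.from_quat(o['orientation']).apply([0,0,1]))
p=o['eef_pos'];plan((p[0],p[1],58),tool(0,0),maxmm=15)
```

```text
[469.04665889 129.4909693  113.85857349] [ 0.0052348  -0.00837029 -0.99995127]
0 [-0.0, -0.001, 0.093, 0.001, -0.0, 0.0]
1 [-0.0, -0.001, 0.093, 0.001, -0.0, 0.0]
2 [-0.0, -0.0, 0.093, 0.001, -0.0, 0.0]
3 [-0.0, -0.0, 0.093, 0.001, -0.0, 0.0]
```

Emit:
move_arm(rows=[0,0,0.09,0.001,0,0,0,0,0.09,0.001,0,0,0,0,0.09,0,0,0,0,0,0.09,0,0,0,0,0,0,0,0,0])

```text
time_s: 6.68
eef_pos: [469.0, 129.7, 58.9]
orientation: [1.0, 0.003, 0.002, 0.001]
ft_force: [-0.4, -0.3, -2.3]
gripper_width: 25.5
gripper_force: 40.0
```

Emit:
move_arm(rows=[0,0,0.015,0,0,0,0,0,0,0,0,0])

```text
time_s: 6.85
eef_pos: [469.7, 129.9, 58.3]
orientation: [1.0, 0.003, 0.003, 0.001]
ft_force: [0.2, 0.3, -1.0]
gripper_width: 25.2
gripper_force: 40.0
```

Emit:
move_arm(rows=[0,0,0.01,0,0,0,0,0,0,0,0,0,0,0,0,0,0,0])

```text
time_s: 7.1
eef_pos: [469.3, 129.8, 56.5]
orientation: [1.0, 0.003, 0.002, 0.001]
ft_force: [-0.0, -0.2, -1.9]
gripper_width: 25.4
gripper_force: 40.0
```

Emit:
move_arm(rows=[0,0,0.01,0,0,0,0,0,0,0,0,0,0,0,0,0,0,0])

```text
time_s: 7.35
eef_pos: [468.9, 129.7, 54.5]
orientation: [1.0, 0.003, 0.002, 0.001]
ft_force: [-0.0, 0.1, -1.5]
gripper_width: 25.8
gripper_force: 40.0
```

Emit:
move_arm(rows=[0,0,0.006,0,0,0,0,0,0,0,0,0,0,0,0,0,0,0])

```text
time_s: 7.6
eef_pos: [469.2, 129.7, 54.3]
orientation: [1.0, 0.003, 0.002, 0.001]
ft_force: [-4.8, -3.0, 18.6]
gripper_width: 25.4
gripper_force: 40.0
```

Emit:
move_arm(rows=[0,0,0,0,0,0,0,0,0,0,0,0,0,0,0,0,0,0,0,0,0,0,0,0,0,0,0,0,0,0], claw=0.35)

```text
time_s: 8.02
eef_pos: [468.9, 129.7, 53.6]
orientation: [1.0, 0.003, 0.002, 0.001]
ft_force: [-0.7, 0.1, -0.7]
gripper_width: 55.9
gripper_force: 0.0
```

Emit:
move_arm(rows=[0,0,-0.025,0,0,0,0,0,-0.02,0,-0.028,0,0,0,0,0,-0.028,0,0,0,0,0,-0.028,0,0,0,0,0,0,0])

```text
time_s: 8.43
eef_pos: [470.8, 129.9, 60.6]
orientation: [0.991, 0.003, -0.131, 0.001]
ft_force: [0.7, -0.1, 0.2]
gripper_width: 59.3
gripper_force: 0.0
```

Emit:
move_arm(rows=[0,0,0,0,0,0,0,0,0,0,0,0])

```text
time_s: 8.6
eef_pos: [468.3, 129.6, 60.1]
orientation: [0.992, 0.003, -0.129, 0.002]
ft_force: [-0.5, -0.5, -0.3]
gripper_width: 58.9
gripper_force: 0.0
```

Run:
```python
from h import *
o=manip.observe();print(o['eef_pos'],R.from_quat(o['orientation']).apply([0,0,1]),o['joints'])
d=snap('side','s4');u,v=proj(d,(469,130,45)).astype(int);print(u,v)
c=d['img'][v-50:v+50,u-60:u+60,::-1]
cv2.imwrite('pics/s4c.png',cv2.resize(c,None,fx=5,fy=5,interpolation=cv2.INTER_CUBIC))
```

```text
[468.31543878 129.60817024  60.08583747] [-0.25586529 -0.00397382 -0.96670428] [0.19835806 0.43847789 2.09138618 0.06104755 0.86729573 1.71831015]
318 275
```

View pics/s4c.png

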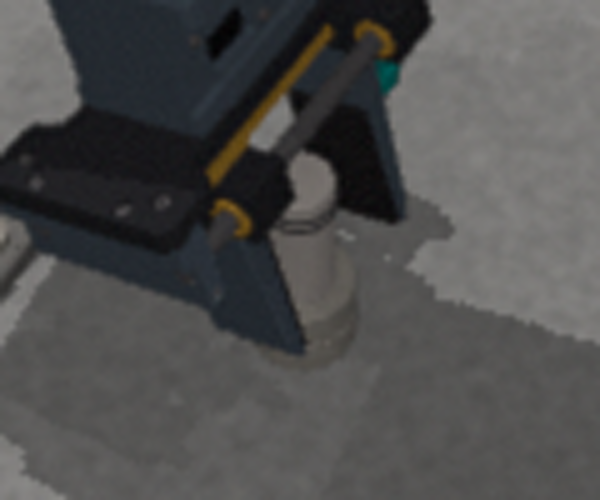

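The side crop shows the coupler still upright between the open, tilted fingers, with its top at about (317.6,261.4) in the picture.

Run:
```python
from h import *
d=np.load('pics/s4.npz');print(at(d,317.6,261.4,88)); print(proj(d,(469.5,129.8,88)))
```

```text
[468.5170934  131.72018671  88.        ]
[317.72292862 260.41217472]
```

Emit:
move_arm(rows=[0.01,0,0,0,0,0,0,0,0,0,0,0,0,0,0,0,0,0,0,0,0,0,0,0,0,0,0,0,0,0], claw=1, squeeze=50)

```text
time_s: 9.07
eef_pos: [470.2, 129.7, 60.0]
orientation: [0.992, 0.003, -0.13, 0.002]
ft_force: [0.4, -0.4, -0.1]
gripper_width: 28.8
gripper_force: 0.0
```

Emit:
move_arm(rows=[0,0,0,0,0,0,0,0,0,0,0,0,0,0,0,0,0,0,0,0,0,0,0,0])

```text
time_s: 9.4
eef_pos: [470.3, 129.7, 60.0]
orientation: [0.992, 0.003, -0.13, 0.002]
ft_force: [-0.9, 0.1, 1.3]
gripper_width: 24.8
gripper_force: 50.0
```

Run:
```python
from h import *
o=manip.observe();print(o['eef_pos'],R.from_quat(o['orientation']).as_matrix(),o['gripper_width'],o['gripper_force'])
```

```text
[470.34238766 129.69268849  59.95843989] [[ 0.96626955  0.00575822 -0.25746846]
 [ 0.00495654 -0.99998064 -0.00376261]
 [-0.25748514  0.00235955 -0.96627938]] 24.774098314138723 50.000383257865906
```

```bash
cat >> h.py <<'E'
R0=R.from_matrix([[.96627,.00576,-.25747],[.00496,-.99998,-.00376],[-.25749,.00236,-.96628]])
t0=np.array([470.3,129.7,60.]);seat0=np.array([469.4,129.7,16.])
NIP=np.array([609.4,169.3,99.]);PSI=.06
def target(s,nip=NIP,tilt=25):
    Rc=R.from_euler('z',PSI)*R.from_euler('y',-np.radians(tilt)); n=Rc.apply([0,0,1])
    return nip+s*n+Rc.apply(t0-seat0),Rc*R0
def seat():
    o=manip.observe();Rt=R.from_quat(o['orientation']);Rc=Rt*R0.inv()
    return o['eef_pos']+Rc.apply(seat0-t0),Rc.apply([0,0,1]),o
E
python3 - <<'E'
from h import *
o=manip.observe();Rn=R.from_quat(o['orientation']);p=o['eef_pos']
q=plan((470.3,129.7,170),Rn,maxmm=37);print(target(45)[0]);plan(*target(45),maxmm=25,frm=q)
E
```

```text
0 [-0.063, 0.001, -0.236, 0.0, 0.0, 0.0]
1 [-0.063, 0.001, -0.236, 0.0, 0.0, 0.0]
2 [-0.063, 0.001, -0.236, 0.0, 0.0, 0.0]
[572.66886707 167.09348357 180.04174948]
0 [0.129, -0.049, -0.048, -0.0, 0.028, -0.004]
1 [0.133, -0.047, -0.037, -0.0, 0.028, -0.004]
2 [0.136, -0.046, -0.025, -0.0, 0.028, -0.004]
3 [0.138, -0.044, -0.013, -0.0, 0.028, -0.004]
4 [0.14, -0.043, -0.001, -0.0, 0.028, -0.004]
```

Emit:
move_arm(rows=[-0.03,0,-0.12,0,0,0,-0.063,0,-0.236,0,0,0,-0.063,0,-0.236,0,0,0,-0.033,0,-0.116,0,0,0,0,0,0,0,0,0])

```text
time_s: 9.82
eef_pos: [472.2, 130.4, 173.5]
orientation: [0.992, 0.003, -0.127, 0.001]
ft_force: [1.0, 0.8, -1.4]
gripper_width: 25.4
gripper_force: 50.0
```

Emit:
move_arm(rows=[0.13,-0.049,-0.048,0,0.028,-0.004,0.133,-0.047,-0.037,0,0.028,-0.004,0.136,-0.046,-0.025,0,0.028,-0.004,0.138,-0.044,-0.013,0,0.028,-0.004,0.14,-0.043,0,0,0.028,-0.004])

```text
time_s: 10.23
eef_pos: [573.2, 167.9, 179.0]
orientation: [0.995, 0.034, 0.091, -0.003]
ft_force: [0.0, -0.8, -1.1]
gripper_width: 25.9
gripper_force: 50.0
```

Emit:
move_arm(rows=[0,0,0,0,0,0,0,0,0,0,0,0,0,0,0,0,0,0])

```text
time_s: 10.48
eef_pos: [571.5, 167.1, 178.8]
orientation: [0.996, 0.034, 0.087, -0.003]
ft_force: [0.3, -0.2, -1.8]
gripper_width: 25.7
gripper_force: 50.0
```

Run:
```python
from h import *
s,n,o=seat();print(s,n,o['joints'],o['time_s'],o['gripper_width'])
plan(*target(45))
S=snap('side','s5');W=snap('wrist','w5')
def c(d,p,w,h,k):
    u,v=proj(d,p).astype(int);x=min(max(u-w//2,0),640-w);y=min(max(v-h//2,0),400-h);print(x,y)
    return cv2.resize(d['img'][y:y+h,x:x+w,::-1],None,fx=k,fy=k,interpolation=cv2.INTER_CUBIC)
cv2.imwrite('pics/p5.png',np.hstack([c(S,(600,170,115),80,100,5),c(W,(600,170,105),80,100,5)]))
print('side nip',proj(S,NIP),'wrist nip',proj(W,NIP),'seat',proj(W,s),'mouth side',proj(S,s-16*n),'coupler top',proj(W,s+72*n),proj(S,s+72*n))
```

```text
[589.21796227 168.365796   138.48891518] [-0.42091272 -0.03072774  0.90658055] [ 0.25907656  0.23615023  2.0606298  -0.05347836  0.67341984  1.8011565 ] 10.4833 25.746297085635184
0 [0.009, 0.0, -0.007, -0.002, 0.0, 0.001]
201 185
275 145
side nip [239.0659751  238.84792542] wrist nip [316.87471374 183.89110879] seat [316.13794565 212.48754064] mouth side [243.35031587 232.2993593 ] coupler top [315.80964851 288.81328006] [256.22874687 206.96327121]
```

View pics/p5.png

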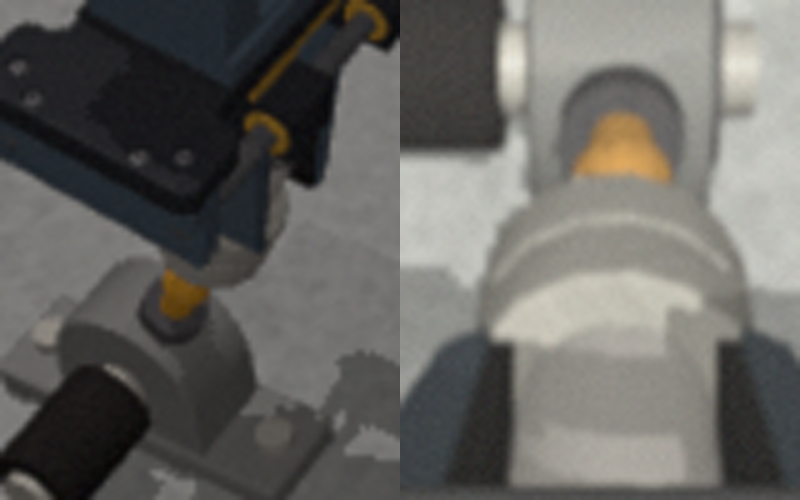

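The wrist view shows the skirt centred at about u=317.9 and the brass head at about u=319.4, so the nipple is about 0.7 mm further to the right. Next I'll check the lean direction from the rim rows.

Run:
```python
from h import *
W=np.load('pics/w5.npz');s,n,o=seat();e=np.array([n[2],0,-n[0]])
def ell(c,r):
    a=np.cross(n,e);return np.array([proj(W,c+r*(np.cos(t)*e+np.sin(t)*a)) for t in np.linspace(0,6.28,60)])
for nm,c,r,ob in(('mouth rim',s-16*n,20,180.6),('shoulder',s+16*n,20,187.4),('boss',NIP-27*n,12,158.4)):
    E=ell(c,r);print(nm,'min v',E[:,1].min(),'u',E[:,0].min(),E[:,0].max(),'obs',ob)
N=NIP+[0,-.7,0]
plan(*target(20,N),maxmm=9);print(target(20,N)[0])
```

```text
mouth rim min v 176.94499879097205 u 289.9993468822803 342.43241219310636 obs 180.6
shoulder min v 197.67320747986676 u 285.9181457709673 346.323784472083 obs 187.4
boss min v 159.39982523192634 u 304.05377205367677 329.6837307646065 obs 158.4
0 [0.016, 0.002, 0.052, -0.001, -0.0, 0.0]
1 [0.016, 0.002, 0.052, -0.001, -0.0, 0.0]
2 [0.016, 0.002, 0.052, -0.001, -0.0, 0.0]
[583.2153115  167.02703067 157.38405481]
```

Run:
```python
from h import *
s,n,o=seat();e=np.array([n[2],0,-n[0]]);a=np.cross(n,e);N=NIP
out=[]
for f,x,y in(('s5',211,195),('w5',277,135)):
    d=np.load(f'pics/{f}.npz');K=6;w,h=66,95
    im=cv2.resize(np.ascontiguousarray(d['img'][y:y+h,x:x+w,::-1]),None,fx=K,fy=K,interpolation=cv2.INTER_CUBIC)
    im=cv2.convertScaleAbs(im,alpha=1.5)
    def dr(c,r,col):
        E=np.array([proj(d,c+r*(np.cos(t)*e+np.sin(t)*a)) for t in np.linspace(0,6.28,60)])
        cv2.polylines(im,[((E-[x,y]+.5)*K).astype(int)],False,col,1)
    for sh,col in((0,(0,0,255)),(-2.5,(0,255,0))):
        for z,r in((-16,20),(16,20)): dr(s+sh*e+z*n,r,col)
    for z,r in((0,5.5),(-12,9),(-27,12)): dr(N+z*n,r,(255,80,0))
    out.append(im)
cv2.imwrite('pics/ov.png',np.hstack(out))
```

```text
(no output)
```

View pics/ov.png

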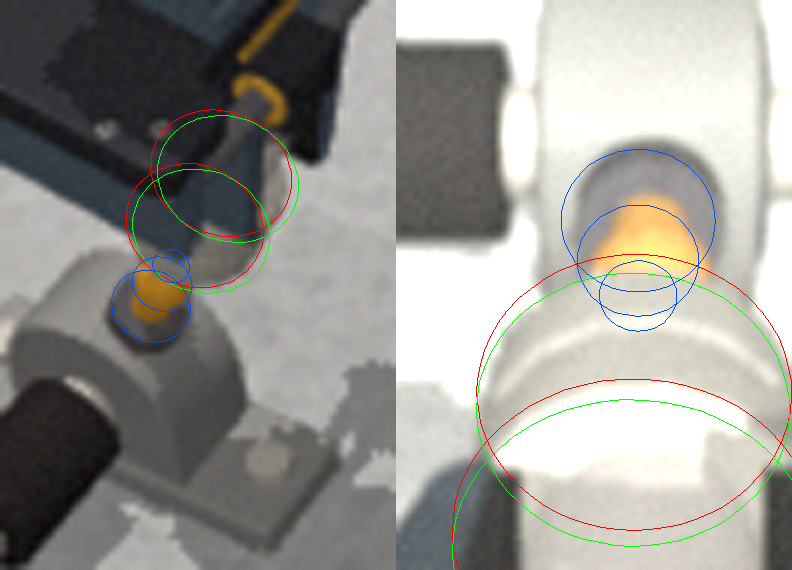

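Run:
```python
from h import *
s,n,o=seat();e=np.array([n[2],0,-n[0]]);a=np.cross(n,e);B=np.c_[e,a,n]
def J(f,p):
    d=np.load(f'pics/{f}.npz');return np.c_[[proj(d,p+B[:,k])-proj(d,p) for k in range(3)]].T
Js,Jw=J('s5',NIP),J('w5',NIP);print(Js,Jw)
A=np.r_[Js,Jw];b=np.array([-.2,1.2,1.2,-4.5]);x,r,*_=np.linalg.lstsq(A,b,rcond=None);print(x,A@x-b, 'world a',a)
A2=np.r_[A,[[0,0,.7]]];x=np.linalg.lstsq(A2,np.r_[b,0],rcond=None)[0];print(x,A2@x-np.r_[b,0])
```

```text
[[-0.4312031  -0.35546834  0.12804684]
 [-0.35941969  0.35837483 -0.25164463]] [[ 7.25728688e-02 -1.17210912e+00  2.04891870e-04]
 [-1.06294312e+00 -6.56336459e-02  5.05615471e-01]]
[ 0.49234392 -1.16457449 -7.61048493] [-0.57282938  0.1208254   0.19917986  0.20512276] world a [-0.0130522   0.99904486  0.02799767]
[ 2.52345747 -0.56736443 -1.73413264] [-0.9084928  -1.87392426 -0.35220773  0.97814214 -1.21389285]
```

```bash
cat >> h.py <<'E'
_n=(R.from_euler('z',PSI)*R.from_euler('y',-np.radians(25))).apply([0,0,1]);_e=np.array([_n[2],0,-_n[0]]);_a=np.cross(_n,_e);_e=np.cross(_a,_n)
N2=NIP+1.7*_e-.8*_a
def rep(N=N2):
    s,n,o=seat();d=s-N;print('e,a,n',np.round([d@_e,d@_a,d@_n],2),'axis err deg',np.round(np.degrees([(n-_n)@_e,(n-_n)@_a]),2),'F e,a,n',np.round([o['ft_force']@v for v in(_e,_a,_n)],2),'t',o['time_s'],'w',o['gripper_width'],'j5',o['joints'][4])
    Rt=R.from_quat(o['orientation']);print('1mm n ->',np.round(Rt.inv().apply(_n)/150,5),'1mm e ->',np.round(Rt.inv().apply(_e)/150,5),'1mm a',np.round(Rt.inv().apply(_a)/150,5))
E
python3 - <<'E'
from h import *
rep(); plan(*target(19,N2),maxmm=9)
E
```

```text
e,a,n [-2.63  1.   44.51] axis err deg [-0.03 -0.32] F e,a,n [-1.72 -0.48 -2.03] t 10.5833 w 25.185985762510942 j5 0.6725859861929079
1mm n -> [-1.71e-03 -2.00e-05 -6.44e-03] 1mm e -> [ 0.00643  0.00041 -0.00171] 1mm a [ 4.00e-04 -6.65e-03 -8.00e-05]
0 [0.02, 0.002, 0.053, -0.001, -0.0, 0.0]
1 [0.02, 0.002, 0.053, -0.001, -0.0, 0.0]
2 [0.02, 0.002, 0.053, -0.001, -0.0, 0.0]
```

Emit:
move_arm(rows=[0.02,0.002,0.053,-0.001,0,0,0.02,0.002,0.053,-0.001,0,0,0.02,0.002,0.053,-0.001,0,0,0,0,0,0,0,0,0,0,0,0,0,0])

```text
time_s: 11.0
eef_pos: [585.7, 167.3, 157.0]
orientation: [0.995, 0.033, 0.089, 0.002]
ft_force: [-0.2, 0.0, -1.6]
gripper_width: 25.3
gripper_force: 50.0
```

```bash
python3 -c "
from h import *
rep()"
```

```text
e,a,n [ 0.5   0.16 18.6 ] axis err deg [-0.13  0.19] F e,a,n [-0.86  0.01 -1.34] t 11.0 w 25.344143081043576 j5 0.6389248025031173
1mm n -> [-1.70e-03  4.00e-05 -6.45e-03] 1mm e -> [ 0.00643  0.00043 -0.0017 ] 1mm a [ 0.0004  -0.00665 -0.00015]
```

Descend 8 mm along −n, in small steps.

Emit:
move_arm(rows=[0.003,0,0.014,0,0,0,0.003,0,0.013,0,0,0,0.003,0,0.013,0,0,0,0,0,0,0,0,0,0,0,0,0,0,0])

```text
time_s: 11.42
eef_pos: [588.1, 167.5, 152.2]
orientation: [0.995, 0.033, 0.09, 0.002]
ft_force: [0.1, 0.0, -2.5]
gripper_width: 25.5
gripper_force: 50.0
```

Emit:
move_arm(rows=[0.003,0,0.013,0,0,0,0,0,0,0,0,0,0,0,0,0,0,0])

```text
time_s: 11.67
eef_pos: [588.4, 167.5, 150.0]
orientation: [0.995, 0.033, 0.089, 0.002]
ft_force: [-4.1, 1.0, -2.7]
gripper_width: 25.4
gripper_force: 50.0
```

```bash
python3 -c "
from h import *
rep()"
```

```text
e,a,n [1.000e-02 1.800e-01 1.117e+01] axis err deg [-0.13  0.18] F e,a,n [-4.86  0.99 -0.72] t 11.6667 w 25.402436280161808 j5 0.6273766960527472
1mm n -> [-1.70e-03  4.00e-05 -6.45e-03] 1mm e -> [ 0.00643  0.00043 -0.0017 ] 1mm a [ 0.0004  -0.00665 -0.00015]
```

The force pushes the coupler towards −e, so it sits too far along +e. I'll move back 1.5 mm.

Emit:
move_arm(rows=[-0.01,0,0.003,0,0,0,0,0,0,0,0,0,0,0,0,0,0,0])

```text
time_s: 11.92
eef_pos: [587.9, 167.5, 149.9]
orientation: [0.995, 0.033, 0.09, 0.002]
ft_force: [-0.7, -0.3, -2.8]
gripper_width: 25.5
gripper_force: 50.0
```

```bash
python3 -c "
from h import *
rep()"
```

```text
e,a,n [-0.44  0.21 11.23] axis err deg [-0.25  0.16] F e,a,n [-1.85 -0.37 -2.19] t 11.9167 w 25.54192806872728 j5 0.6242686556585509
1mm n -> [-1.69e-03  4.00e-05 -6.45e-03] 1mm e -> [ 0.00643  0.00043 -0.00168] 1mm a [ 0.0004  -0.00665 -0.00014]
```

Emit:
move_arm(rows=[-0.009,0,0.0025,0,0,0,0,0,0,0,0,0,0.0035,0,0.013,0,0,0,0.0035,0,0.013,0,0,0,0,0,0,0,0,0])

```text
time_s: 12.33
eef_pos: [588.2, 167.4, 145.1]
orientation: [0.995, 0.033, 0.09, 0.002]
ft_force: [-0.3, 0.1, -2.4]
gripper_width: 25.2
gripper_force: 50.0
```

```bash
python3 -c "
from h import *
rep()"
```

```text
e,a,n [-2.15  0.02  6.78] axis err deg [-0.21  0.17] F e,a,n [-1.27  0.04 -2.03] t 12.3333 w 25.196251646394348 j5 0.616744314846888
1mm n -> [-1.69e-03  4.00e-05 -6.45e-03] 1mm e -> [ 0.00643  0.00043 -0.00169] 1mm a [ 0.0004  -0.00665 -0.00014]
```

Free, with 9 mm of engagement. Continuing down.

Emit:
move_arm(rows=[0.0035,0,0.013,0,0,0,0,0,0,0,0,0,0.0035,0,0.013,0,0,0,0,0,0,0,0,0])

```text
time_s: 12.67
eef_pos: [589.9, 167.5, 141.6]
orientation: [0.995, 0.033, 0.09, 0.002]
ft_force: [-0.3, -0.1, -1.3]
gripper_width: 25.1
gripper_force: 50.0
```

Emit:
move_arm(rows=[0.0035,0,0.013,0,0,0,0,0,0,0,0,0,0,0,0,0,0,0], squeeze=60)

```text
time_s: 12.92
eef_pos: [590.7, 167.5, 139.9]
orientation: [0.995, 0.033, 0.09, 0.002]
ft_force: [0.1, 0.3, -2.5]
gripper_width: 24.8
gripper_force: 60.0
```

```bash
python3 -c "
from h import *
rep()"
```

```text
e,a,n [-2.12 -0.02  0.98] axis err deg [-0.21  0.17] F e,a,n [-0.93  0.27 -2.28] t 12.9167 w 24.837635288689178 j5 0.6085966518284023
1mm n -> [-1.69e-03  4.00e-05 -6.45e-03] 1mm e -> [ 0.00643  0.00043 -0.00169] 1mm a [ 0.0004  -0.00665 -0.00014]
```

Emit:
move_arm(rows=[0.0035,0,0.013,0,0,0,0,0,0,0,0,0])

```text
time_s: 13.08
eef_pos: [591.7, 167.6, 138.3]
orientation: [0.995, 0.033, 0.09, 0.002]
ft_force: [-2.9, -1.1, 6.2]
gripper_width: 25.4
gripper_force: 60.0
```

Emit:
move_arm(rows=[0.0035,0,0.013,0,0,0,0,0,0,0,0,0])

```text
time_s: 13.25
eef_pos: [592.5, 167.7, 136.5]
orientation: [0.995, 0.033, 0.09, 0.002]
ft_force: [-3.5, 0.1, 5.2]
gripper_width: 25.2
gripper_force: 60.0
```

```bash
python3 -c "
from h import *
rep()"
```

```text
e,a,n [-1.89  0.05 -2.88] axis err deg [-0.22  0.17] F e,a,n [-0.96  0.27  6.2 ] t 13.25 w 25.17844336239828 j5 0.6031643243461036
1mm n -> [-1.69e-03  4.00e-05 -6.45e-03] 1mm e -> [ 0.00643  0.00043 -0.00169] 1mm a [ 0.0004  -0.00665 -0.00014]
```

Emit:
move_arm(rows=[0.0035,0,0.013,0,0,0,0,0,0,0,0,0])

```text
time_s: 13.42
eef_pos: [593.4, 167.7, 134.4]
orientation: [0.995, 0.033, 0.09, 0.002]
ft_force: [-2.3, 0.2, 3.0]
gripper_width: 25.1
gripper_force: 60.0
```

Emit:
move_arm(rows=[0.0035,0,0.013,0,0,0,0,0,0,0,0,0])

```text
time_s: 13.58
eef_pos: [594.4, 167.8, 132.5]
orientation: [0.995, 0.033, 0.09, 0.001]
ft_force: [-1.9, 0.2, 2.7]
gripper_width: 24.9
gripper_force: 60.0
```

```bash
python3 -c "
from h import *
rep()"
```

```text
e,a,n [-1.91  0.04 -7.22] axis err deg [-0.23  0.16] F e,a,n [-0.53  0.28  3.24] t 13.5833 w 24.857781726074723 j5 0.5969269793465212
1mm n -> [-1.69e-03  4.00e-05 -6.45e-03] 1mm e -> [ 0.00643  0.00043 -0.00169] 1mm a [ 0.0004  -0.00665 -0.00014]
```

Past the peak: the force has dropped, as an over-centre spring should. Now on to the stop.

Emit:
move_arm(rows=[0.0025,0,0.009,0,0,0,0,0,0,0,0,0])

```text
time_s: 13.75
eef_pos: [594.7, 167.8, 132.0]
orientation: [0.995, 0.033, 0.089, 0.002]
ft_force: [-11.4, -0.1, 16.3]
gripper_width: 25.4
gripper_force: 60.0
```

Emit:
move_arm(rows=[0.0017,0,0.0065,0,0,0,0,0,0,0,0,0,0,0,0,0,0,0])

```text
time_s: 14.0
eef_pos: [594.9, 167.9, 131.8]
orientation: [0.995, 0.033, 0.089, 0.002]
ft_force: [-19.6, -1.5, 32.5]
gripper_width: 25.1
gripper_force: 60.0
```

```bash
python3 -c "
from h import *
rep()"
```

```text
e,a,n [-1.74  0.08 -8.11] axis err deg [-0.17  0.18] F e,a,n [-4.08 -0.52 37.72] t 14.0 w 25.06727509385009 j5 0.597415179569149
1mm n -> [-1.70e-03  4.00e-05 -6.45e-03] 1mm e -> [ 0.00643  0.00043 -0.00169] 1mm a [ 0.0004  -0.00665 -0.00015]
```

Home on the stop: the axial force is about 38 N after the dip, with about 8 mm of travel. I'll ease it to a moderate hold.

Emit:
move_arm(rows=[-0.001,0,-0.004,0,0,0,0,0,0,0,0,0,0,0,0,0,0,0,0,0,0,0,0,0,0,0,0,0,0,0])

```text
time_s: 14.42
eef_pos: [594.8, 167.8, 131.9]
orientation: [0.995, 0.033, 0.09, 0.002]
ft_force: [-13.8, -0.9, 21.9]
gripper_width: 25.4
gripper_force: 60.0
```

Emit:
move_arm(rows=[0,0,0,0,0,0,0,0,0,0,0,0,0,0,0,0,0,0,0,0,0,0,0,0,0,0,0,0,0,0])

```text
time_s: 14.83
eef_pos: [594.8, 167.8, 131.9]
orientation: [0.995, 0.033, 0.089, 0.002]
ft_force: [-14.0, -1.7, 21.4]
gripper_width: 24.9
gripper_force: 60.0
```

Run:
```python
from h import *
rep()
S=snap('side','s6');W=snap('wrist','w6')
def c(d,p,w,h,k):
    u,v=proj(d,p).astype(int);x=min(max(u-w//2,0),640-w);y=min(max(v-h//2,0),400-h)
    return cv2.resize(d['img'][y:y+h,x:x+w,::-1],None,fx=k,fy=k,interpolation=cv2.INTER_CUBIC)
cv2.imwrite('pics/p6.png',np.hstack([c(S,(605,170,95),80,100,5),c(W,(610,170,95),80,100,5)]))
```

```text
e,a,n [-1.81  0.06 -7.95] axis err deg [-0.19  0.18] F e,a,n [-3.67 -1.03 25.37] t 14.8333 w 24.91776511424241 j5 0.5970621781517026
1mm n -> [-1.70e-03  4.00e-05 -6.45e-03] 1mm e -> [ 0.00643  0.00043 -0.00169] 1mm a [ 0.0004  -0.00665 -0.00014]
```

View pics/p6.png

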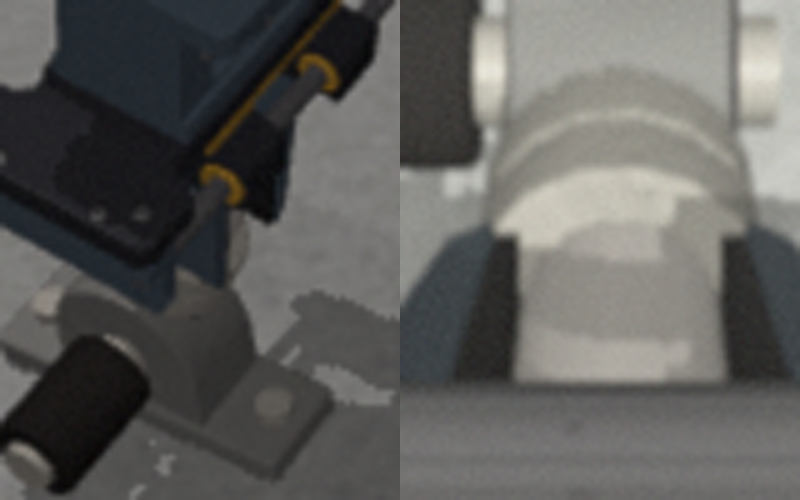

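The pictures show the coupler seated over the nipple with no brass visible. The force rise, dip and stop after about 8 mm match the snap, and the hold is steady at about 25 N along the axis.

```bash
python3 -c "
from station import manip
print(manip.sign_off())"
```

```text
the job is handed in; nothing more can be done
None
```

I handed the job in with the coupler held pressed home on bearing_a's nipple (the one with the white round-ended tags behind it) at about 25 N. The push force peaked and dipped as the spring head snapped, then hit the stop after about 8 mm. I did not touch the other nipple or either stack. The last reading was at 14.8 s of the 48 s allowed.

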